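# Clamp the power module in the test fixture

## Robot

A 7-joint arm with a two-finger parallel gripper is mounted at the origin on the work surface. World frame = base frame: x ahead of the robot, y to its left, z up, the work surface at z = 0. Lengths are in m, angles in rad, forces in N, time in s.
With the tool pointing down it reaches from about 0.4 to 0.875 m from the base axis. Payload 19.3 kg.
Tool frame: the origin (TCP) lies midway between the tips of the shut fingers; the grasp point (between the pads) lies 19 mm behind it; z points along the fingers, y is the direction in which the jaws open and shut (so a half turn about z gives the same grasp; the last joint's range is limited). The gripper opens to 85 mm and grips with 20 to 120 N. Pads are 22 mm wide; open, the fingers measure 114 mm over their backs; the gripper's body (76 mm by 85 mm) begins 54 mm behind the grasp point. The pads swing forward as they close: fully open they stand 13 mm farther back than shut.
Start: joints at [1.249, 0.521, -0.036, 1.599, 0.021, 1.021, -0.113], TCP at [0.156, -0.605, 0.231] pointing down, gripper open.
Joint ranges: [-2.91, 2.91], [-0.3, 2.13], [-1.5, 1.42], [0.17, 2.43], [-1.26, 4.41], [0.16, 1.93], [-2.52, 2.52]. Speed limits (rad/s): [1.89, 1.89, 2.39, 2.39, 3.01, 3.01, 3.01].

## Interface

Orientations are given as [roll, pitch, yaw] about the fixed x, y, z axes, in that order (R = Rz(yaw) Ry(pitch) Rx(roll)).
In Python, from workcell import bot, eyes gives the robot as it stands. The module is installed in compiled form; this text tells all that it offers.
- The arm moves only by the shell command python3 -m jog 'ROWS' [FORCE]. ROWS is JSON, a list of rows, each an object with "delta_pos": the shift along the world's x, y, z in mm, a list of three; "spin": the turn about the world's z in rad; "claw": the closure, from 0 (fully open) to 1 (shut). In form: [{"delta_pos": [tx, ty, tz], "spin": spin, "claw": claw}, ...]. A call has 1 to 8 rows; each row is the pose to reach, as a shift and turn from the pose measured when the call began; what a row does not reach only later rows make up. A row lasts 1/10 s, in which the tool goes at most 50 mm and 8.59 degrees, less where a joint would pass 70% of its speed; a pose out of reach is approached as far as the arm can. A call with a gripper value outside its range is refused whole. The fingers move at their own pace and stop on an object; FORCE is the grip in N (left out, the last holds). Time passes only in rows, so rows that repeat a pose let the fingers close. It gives the time, the measured TCP pose, the force and the opening at its end, in the units of the state.
- bot.observe(): the state, without advancing time (a new reading comes with each control period).
- eyes.grab_frame(name): name is "scene" or "top"; returns the picture (480x640x3 uint8, blue, green, red); there is no depth.
- eyes.camera_params(name): a dict with "fx", "fy", "cx", "cy" (pixels), "origin" and "attitude" of the camera in the world. Camera axes: x right, y up, looking along -z (the intrinsics and any distortion apply to the point x, -y, -z); pixel columns grow to the right and rows downward; lengths in m; the calibration is good to about 2 mm. A picture is of the moment at which its call begins. camera_params takes no time and is no camera call.
- bot.job_done(): hands the job in, once; it reports no verdict.
The state is a dict: "clock": time; "qpos": joint angles; "qd": joint speeds; "joint_efforts": joint torques, N m; "position": TCP position; "tool_rot": TCP orientation; "force": force on the tool from outside, world axes, zero at the start; "moment": the same for the moment, N m; "grip_width": finger opening in m.
Only numpy, scipy, OpenCV 4.12 (cv2) and the standard library are available. Lean on these libraries where they do the work, as an engineer would, in place of code of your own. Each camera call takes 0.05 s, during which the arm holds its last target. There are 200 camera calls.

## Task

Draw the steel stop pin up out of its bore in the clamp fixture and park it in the open-sided notch of the steel stand, hanging by its collar with the shank well inside the notch. Then swing the raised clamp lever over and down, fully shut above the module. Leave the module in its nest, and do not shove or upset the other things on the bench.

Things in the scene. Friction and masses are not known exactly. Their poses are not given: they have to be found in the camera images.
- fixture: Aluminium clamp fixture screwed down. Origin: centre underside, on the bench; x lengthways, y across, z up. Base x -50 to +120 mm, 120 mm wide, 15 thick; bore block x -100 to -50, 100 wide, top at 45 mm, with upright 14 mm bore at x = -75, y = 0. Two 34 x 10 mm hinge cheeks at x = 95, y = +-21, top at 80 mm. Between them a nest with 8 mm lips holds the module.
- lever (a joint): Clamp lever angle, rad: 0 = fully shut (level above the module, pointing to the fixture's -x), grows as it is raised, 1.57 = upright, stop at 1.85; starts between 1.1 and 1.65. Stiff hinge: stays where left, takes 0.5 N m to turn (3.5 N at 150 mm from the hinge). With the pin in the bore it cannot come fully down.
- lever_hinge (a point): Centre of the lever's hinge, at x = 95, y = 0, z = 62 mm in the fixture's frame; the hinge axis is the fixture's y axis.
- lever_end (a point): Free end of the lever, on its centre line, 200 mm from the hinge. The lever is a steel bar 24 mm wide and 12 thick; its last 75 mm is a black grip 28 mm wide and 18 thick. A rubber pad under it, 85 mm from the hinge, comes down to 1 mm above the module.
- pin: Loose steel stop pin, 93 mm long, about 120 g, upright in the bore at the start. Origin: centre of its collar's underside (45 mm above the bench at the start, collar on the block), z along the pin to its head. Shank 12 mm diameter, 42 mm long below the origin; collar 30 mm diameter, 6 thick; above it a round grip 20 mm diameter from z = 6 to 51 mm.
- stand: Steel notch stand screwed down. Origin: centre underside; foot 90 (x) by 80 by 10 mm; a post at x = 34 mm carries a level fork plate, x -37 to +47 mm, 60 wide, 8 thick, top 80 mm above the bench. A notch 16 mm wide, cut right through, runs from the plate's open edge at x = -37 to its closed end at x = +1 mm; it is open above, below and to -x.
- notch (a point): Parking point in the notch, on the plate's top face (80 mm above the bench), 9 mm before the closed end and 29 mm inside the open edge; axes as the stand's: x into the notch. The parked pin's origin belongs here.
- module: Loose power module in the nest, black base with aluminium fins, 80 by 70 by 25 mm, 250 g. Origin: centre of its underside, 15 mm above the bench. Leave it.
- bottle: Loose white bottle with black cap, 52 mm diameter, 170 mm tall, standing close to the bore block on the fixture's +y side. Origin: centre of its underside. Leave it.
- jar: Loose amber glass jar, 60 mm diameter, 75 mm tall, on the fixture's -y side. Origin: centre of its underside. Leave it.
- case: Loose yellow instrument case, 60 by 70 by 100 mm, with a carrying handle up to 119 mm. Origin: centre of its underside. It stands where the stand does not: left or right. Leave it.
- meter: Loose grey multimeter lying flat, 180 (x) by 85 by 35 mm. Origin: centre of its underside. Leave it.
- spool: Loose grey solder spool standing on end, 64 mm diameter, 46 mm high, just behind the hinge (fixture +x side). Origin: centre of its underside. Leave it.
- screwdriver: Loose screwdriver, 190 mm long, lying along its x (handle to -x), far right on the bench. Origin near its middle, on the bench. Leave it.
- pot: Loose dark steel cup, 72 mm diameter, 50 mm high, just behind the stand (its +x side). Origin: centre of its underside. Leave it.
There are look-alikes about, which are no part of the job. Of the things like the module, leave any that is pink or red; of the rest the larger one is meant.

How it is judged:
By the outcome, as a careful person would: the job done as asked, in the order asked, and still so for the second after the job is handed in, with the robot touching nothing.
It also fails if it takes over 61 s, if anything falls off the work surface, if the arm or the gripper's body presses on something with over 40 N, if the wrist force passes 120 N, or if a joint passes its speed limit or range.

## Working session

There is one attempt and no reset: what is moved stays moved. The work goes in short steps, Python scripts to look and compute and a shell command to move; the robot and the scene stay as the last step left them, time stands still between calls to the robot, and variables do not carry over. Pictures are saved under pics/ and viewed, about 8 in all and at most 12, crops included, and the job is handed in when it is done.

```bash
mkdir -p pics
cat > h.py <<'E'
import numpy as np, cv2
from workcell import bot, eyes
def snap(n,f):
    im=eyes.grab_frame(n); cv2.imwrite('pics/'+f,im); return im
E
python3 - <<'E'
from h import *
s=bot.observe(); print({k:np.round(v,3).tolist() for k,v in s.items()})
for n in('scene','top'):
    snap(n,n+'0.png'); print(n,eyes.camera_params(n))
E
```

```text
{'clock': 0.0, 'qpos': [1.249, 0.522, -0.036, 1.6, 0.021, 1.021, -0.113], 'qd': [0.0, -0.002, 0.001, 0.002, -0.001, -0.002, -0.0], 'joint_efforts': [0.0, -92.711, 1.98, -36.993, 0.018, 0.008, 0.0], 'position': [0.156, -0.605, 0.231], 'tool_rot': [-3.14, 0.0, 0.252], 'force': [0.466, -0.107, -0.329], 'moment': [0.017, -0.015, 0.045], 'grip_width': 0.086}
scene {'fx': 608.3929759527279, 'fy': 608.3929759527279, 'cx': 309.00930845340554, 'cy': 239.11304703697587, 'origin': array([ 1.22378794, -0.66361396,  0.72758126]), 'attitude': array([0.96232106, 0.00266849, 0.78890012])}
top {'fx': 622.541698280472, 'fy': 622.541698280472, 'cx': 326.00538695464564, 'cy': 230.31142122264342, 'origin': array([ 0.26454717, -0.0245969 ,  1.32211896]), 'attitude': array([ 0.2232693 , -0.00304778, -1.47983602])}
```

View pics/scene0.png

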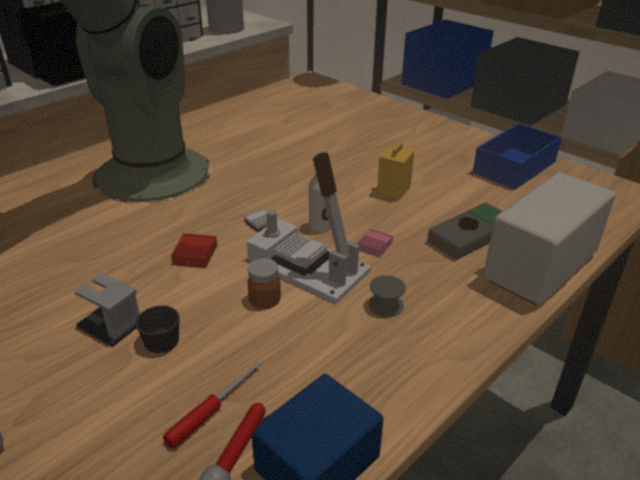

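View pics/top0.png

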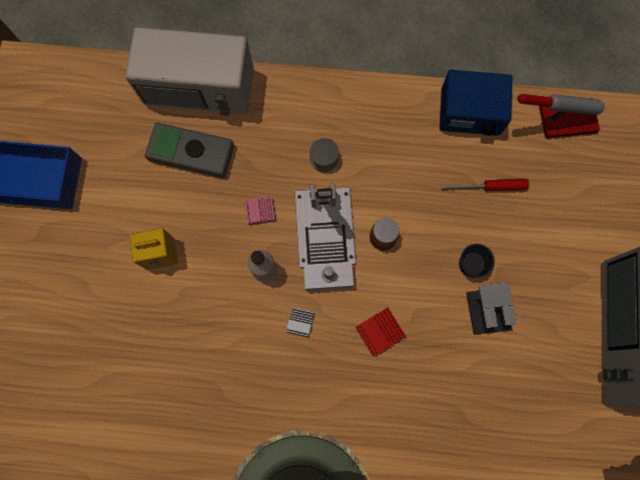

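The scene view shows the fixture at about (305,260) with the lever raised (grip at 323,172), the pin head at (271,220), the stand at (108,305) and the pot at (158,328). In the top view the pin is at (329,273), the fixture base spans (296..355,188..290), the stand plate is at (496,306) with its notch opening downward, and the bottle is at (263,265).

```bash
cat >> h.py <<'E'
from scipy.spatial.transform import Rotation as Ro
def cam(n):
    p=eyes.camera_params(n); return p,Ro.from_euler('xyz',p['attitude']).as_matrix()
def proj(n,P):
    p,R=cam(n); c=(np.atleast_2d(P)-p['origin'])@R
    return np.c_[p['cx']+p['fx']*c[:,0]/-c[:,2], p['cy']-p['fy']*c[:,1]/-c[:,2]]
def ray(n,uv):
    p,R=cam(n); u,v=uv; d=R@np.array([(u-p['cx'])/p['fx'],-(v-p['cy'])/p['fy'],-1]); return p['origin'],d/np.linalg.norm(d)
def onz(n,uv,z):
    o,d=ray(n,uv); return o+d*(z-o[2])/d[2]
def tri(uvs):
    A=0;b=0
    for n,uv in uvs:
        o,d=ray(n,uv); M=np.eye(3)-np.outer(d,d); A=A+M; b=b+M@o
    return np.linalg.solve(A,b)
E
python3 - <<'E'
from h import *
print(proj('top',[[0,0,0],[.156,-.605,.231]]),proj('scene',[[0,0,0]]))
t=cv2.imread('pics/top0.png'); s=cv2.imread('pics/scene0.png')
a=cv2.resize(t[180:300,280:370],None,fx=5,fy=5,interpolation=cv2.INTER_CUBIC)  #450x600
b=cv2.resize(t[275:345,455:525],None,fx=5,fy=5,interpolation=cv2.INTER_CUBIC)  #350x350
c=np.zeros((600,800,3),np.uint8);c[:,:450]=a;c[:350,450:]=b
d=cv2.resize(s[200:250,250:320],None,fx=5,fy=5,interpolation=cv2.INTER_CUBIC);c[350:,450:]=d
cv2.imwrite('pics/crop1.png',np.clip(c*1.6,0,255).astype(np.uint8))
a=cv2.resize(s[140:300,230:380],None,fx=3.75,fy=3.75,interpolation=cv2.INTER_CUBIC)[:600,:450] #full w 562
b=cv2.resize(s[265:350,70:150],None,fx=4,fy=4,interpolation=cv2.INTER_CUBIC) #320x340
c=np.zeros((600,800,3),np.uint8);c[:,:450]=a;c[:340,460:780]=b
cv2.imwrite('pics/crop2.png',np.clip(c*1.6,0,255).astype(np.uint8))
E
```

```text
[[299.43420385 507.09432529]
 [667.34844062 471.32644711]] [[152.36146329 172.42332419]]
```

View pics/crop1.png

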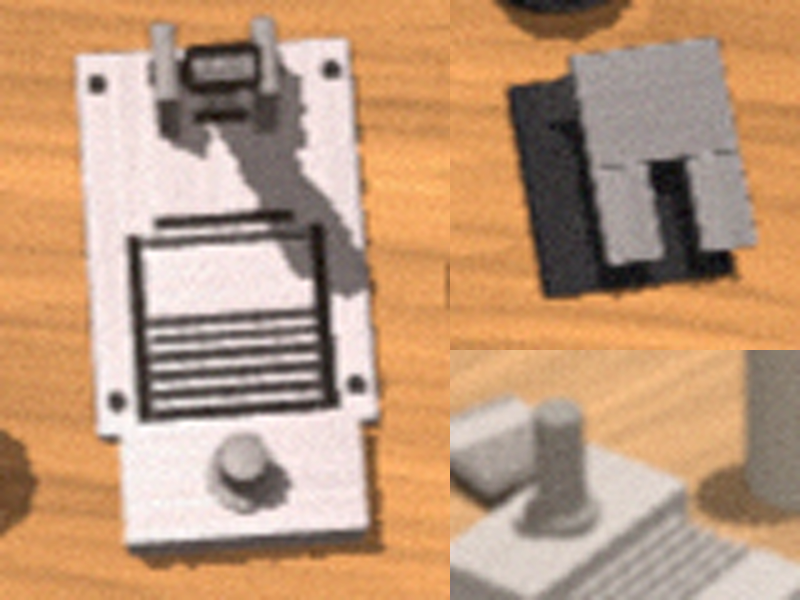

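View pics/crop2.png

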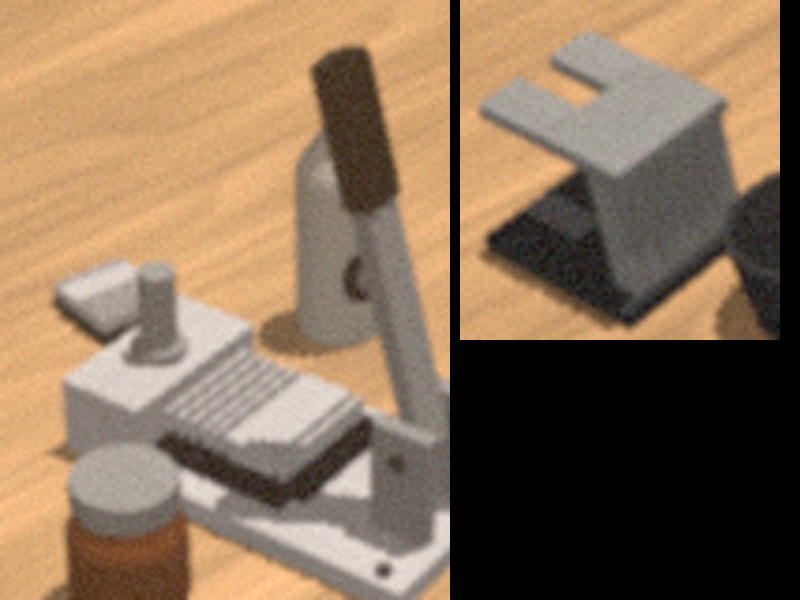

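Top crop: block corners at (128,543) and (367,525), base corners at (78,55), (350,38), (97,437) and (378,418), pin head at (243,452). Stand plate corners at (572,57), (718,38), (757,245) and (607,263), notch mouth at (662..700,254). Second crop: lever end at about (341,58).

Run:
```python
from h import *
def A(x,y): return ((x+.5)/5-.5+280,(y+.5)/5-.5+180)
def B(x,y): return ((x-450+.5)/5-.5+455,(y+.5)/5-.5+275)
def S(x,y): return ((x+.5)/3.75-.5+230,(y+.5)/3.75-.5+140)
def S2(x,y): return ((x-460+.5)/4-.5+70,(y+.5)/4-.5+265)
def fit(local,world):
    L=np.array(local)[:,:2];W=np.array(world)[:,:2]
    Lc,Wc=L.mean(0),W.mean(0); H=(L-Lc).T@(W-Wc)
    th=np.arctan2(H[0,1]-H[1,0],H[0,0]+H[1,1]); R=np.array([[np.cos(th),-np.sin(th)],[np.sin(th),np.cos(th)]])
    t=Wc-R@Lc; print('yaw',th,'org',t,'res mm',np.round((W-(L@R.T+t))*1e3,1).tolist()); return th,R,t
print('fixture')
bl=[(120,60),(120,-60),(-50,60),(-50,-60),(-100,50),(-100,-50)]
W=[onz('top',A(*p),z) for p,z in [((78,55),.015),((350,38),.015),((97,437),.015),((378,418),.015),((128,543),.045),((367,525),.045)]]
th,R,t=fit(np.array(bl)/1e3,W); print('bore',R@[-.075,0]+t,'hinge',R@[.095,0]+t,'lever dir',-R[:,0])
print('pin head: top',onz('top',A(243,452),.096), 'collar',onz('top',A(243,485),.051))
d=((557-450+.5)/5-.5+250,(408-350+.5)/5-.5+200)
print('scene',onz('scene',d,.096),'tri',tri([('top',A(243,452)),('scene',d)]))
print('stand')
l=[(47,30),(47,-30),(-37,-30),(-37,30)]
W=[onz('top',B(*p),.08) for p in [(572,57),(718,38),(757,245),(607,263)]]
th2,R2,t2=fit(np.array(l)/1e3,W); print('notch',R2@[-.008,0]+t2)
ls=[(-37,-30),(-37,-8),(-37,8),(-37,30),(47,-30),(47,30)]
W=[onz('top',B(*p),.08) for p in [(757,245),(700,250),(662,258),(607,263),(718,38),(572,57)]]
th2,R2,t2=fit(np.array(ls)/1e3,W); print('notch',R2@[-.008,0]+t2)
# scene check: prong corners
for p in [(588,30),(725,102),(615,178),(482,108)]: print('sc',onz('scene',S2(*p),.08))
print('lever end')
le=tri([('top',A(222,65)),('scene',S(341,58))]); print(le)
dd=le[:2]-(R@[.095,0]+t); r=-(R[:,0]@dd); print('along',r,'lat',R[:,1]@dd,'ang',np.arctan2(le[2]-.062,r),np.hypot(r,le[2]-.062))
for n,u in(('top',(263,257)),('top',(385,232))): print(onz(n,u,.17 if u[0]<300 else .075))
```

```text
fixture
yaw 0.1562314947766434 org [ 0.53439514 -0.00361888] res mm [[-0.7, -0.8], [-0.8, -0.0], [-0.0, 0.4], [0.3, 0.7], [0.1, -0.8], [1.0, 0.5]]
bore [ 0.46030859 -0.01528863] hinge [0.6282381  0.01116281] lever dir [-0.98782066 -0.15559671]
pin head: top [ 0.46184158 -0.01474111  0.096     ] collar [ 0.45540146 -0.0156165   0.051     ]
scene [ 0.45962565 -0.01133327  0.096     ] tri [ 0.46191973 -0.01420207  0.09816817]
stand
yaw 0.21089696200244165 org [ 0.42087206 -0.35764211] res mm [[-0.8, -0.4], [-0.3, 0.0], [0.5, 0.1], [0.6, 0.4]]
notch [ 0.41304931 -0.35931681]
yaw 0.20958683016205779 org [ 0.42105496 -0.35744837] res mm [[0.4, -0.2], [1.0, 0.7], [-0.2, 0.0], [0.4, 0.1], [-0.5, -0.1], [-1.1, -0.6]]
notch [ 0.41323003 -0.35911281]
sc [ 0.38007467 -0.33387618  0.08      ]
sc [ 0.46455506 -0.31813728  0.08      ]
sc [ 0.47494346 -0.37490337  0.08      ]
sc [ 0.3966042  -0.39162502  0.08      ]
lever end
[0.57563487 0.00471827 0.25300949]
along 0.052965306839366955 lat 0.001818841120761587 ang 1.3003009837289512 0.19821692476489428
[0.46333628 0.10888186 0.17      ]
[ 0.55443452 -0.12362796  0.075     ]
```

```bash
python3 -m jog '[{"delta_pos":[20,40,0],"spin":-0.02,"claw":0},{"delta_pos":[42,82,0],"spin":-0.04,"claw":0},{"delta_pos":[64,124,0],"spin":-0.06,"claw":0},{"delta_pos":[86,166,0],"spin":-0.08,"claw":0},{"delta_pos":[108,208,0],"spin":-0.096,"claw":0},{"delta_pos":[130,250,0],"spin":-0.096,"claw":0},{"delta_pos":[152,292,0],"spin":-0.096,"claw":0},{"delta_pos":[152,292,0],"spin":-0.096,"claw":0}]' 60
```

```text
clock: 0.9
position: [0.31, -0.3084, 0.2309]
tool_rot: [-3.14, -0.001, 0.163]
force: [-0.5, -2.1, 0.4]
grip_width: 0.0853
```

```bash
python3 -m jog '[{"delta_pos":[22,42,0],"spin":-0.007,"claw":0},{"delta_pos":[44,84,0],"spin":-0.007,"claw":0},{"delta_pos":[66,126,0],"spin":-0.007,"claw":0},{"delta_pos":[88,168,0],"spin":-0.007,"claw":0},{"delta_pos":[110,210,0],"spin":-0.007,"claw":0},{"delta_pos":[132,252,0],"spin":-0.007,"claw":0},{"delta_pos":[151,293.5,0],"spin":-0.007,"claw":0},{"delta_pos":[151,293.5,-40],"spin":-0.007,"claw":0}]'
python3 -m jog '[{"delta_pos":[0,0,0],"spin":0,"claw":0}]'
```

```text
clock: 1.7
position: [0.4654, -0.0095, 0.1935]
tool_rot: [-3.139, -0.009, 0.161]
force: [1.4, -1.1, -1.6]
grip_width: 0.0856
clock: 1.8
position: [0.4633, -0.0093, 0.1902]
tool_rot: [-3.138, -0.003, 0.163]
force: [-0.6, -0.1, 0.8]
grip_width: 0.085
```

```bash
python3 -m jog '[{"delta_pos":[-2,-5,-30],"spin":-0.007,"claw":0},{"delta_pos":[-2,-5,-65],"spin":-0.007,"claw":0},{"delta_pos":[-2,-5,-65],"spin":-0.007,"claw":0}]'
python3 - <<'E'
from h import *
s=bot.observe();print(s['position'],s['tool_rot'],s['clock'])
t=snap('top','t1.png');c=snap('scene','s1.png')
a=cv2.resize(c[150:290,210:340],None,fx=4,fy=4);b=cv2.resize(t[200:320,270:380],None,fx=2.5,fy=2.5)
o=np.zeros((560,800,3),np.uint8);o[:,:520]=a;o[:300,525:800]=b
cv2.imwrite('pics/c3.png',np.clip(o*1.5,0,255).astype(np.uint8))
E
```

```text
clock: 2.1
position: [0.4596, -0.0152, 0.1235]
tool_rot: [-3.137, 0.002, 0.155]
force: [-0.5, -0.0, 1.0]
grip_width: 0.0854
[ 0.45961082 -0.0152194   0.12348916] [-3.13734669e+00  2.16735689e-03  1.54914988e-01] 2.1
```

View pics/c3.png

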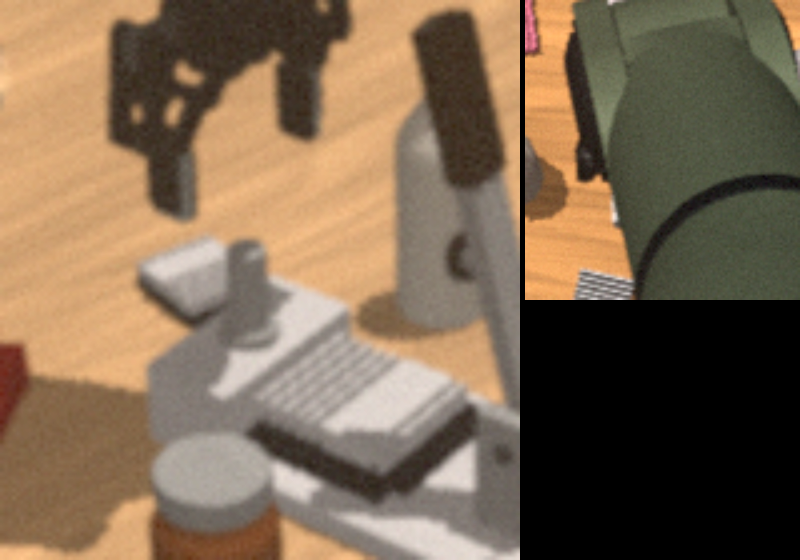

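The fingers (tips at (175,215) and (300,137) in the crop) straddle the pin head at (247,245), with bottle and lever clear. The arm hides the pin from the top camera.

```bash
python3 -m jog '[{"delta_pos":[1,0,-35],"spin":0,"claw":0},{"delta_pos":[1,0,-64],"spin":0,"claw":0},{"delta_pos":[1,0,-66],"spin":0,"claw":0},{"delta_pos":[1,0,-66],"spin":0,"claw":0.5}]'
python3 -m jog '[{"delta_pos":[0,0,0],"spin":0,"claw":0.8},{"delta_pos":[0,0,0],"spin":0,"claw":1},{"delta_pos":[0,0,0],"spin":0,"claw":1},{"delta_pos":[0,0,0],"spin":0,"claw":1},{"delta_pos":[0,0,0],"spin":0,"claw":1},{"delta_pos":[0,0,0],"spin":0,"claw":1}]' 60
```

```text
clock: 2.6
position: [0.4633, -0.0149, 0.0621]
tool_rot: [-3.138, -0.003, 0.155]
force: [0.6, 0.9, 0.5]
grip_width: 0.0733
clock: 3.2
position: [0.4638, -0.0143, 0.0627]
tool_rot: [-3.138, -0.005, 0.155]
force: [-1.2, 3.2, 8.7]
grip_width: 0.0185
```

```bash
python3 -m jog '[{"delta_pos":[0,0,8],"spin":0,"claw":1},{"delta_pos":[0,0,20],"spin":0,"claw":1},{"delta_pos":[0,0,35],"spin":0,"claw":1},{"delta_pos":[0,0,55],"spin":0,"claw":1},{"delta_pos":[0,0,80],"spin":0,"claw":1},{"delta_pos":[0,0,105],"spin":0,"claw":1},{"delta_pos":[0,0,105],"spin":0,"claw":1},{"delta_pos":[0,0,105],"spin":0,"claw":1}]'
python3 - <<'E'
from h import *
s=bot.observe();print(s['position'],s['tool_rot'],s['clock'],s['force'])
c=snap('scene','s2.png')
cv2.imwrite('pics/c4.png',np.clip(cv2.resize(c[120:270,200:350],None,fx=4,fy=4)*1.5,0,255).astype(np.uint8))
E
```

```text
clock: 4.0
position: [0.4639, -0.0145, 0.1685]
tool_rot: [-3.138, -0.006, 0.155]
force: [-0.3, 0.4, -2.0]
grip_width: 0.0186
[ 0.46387812 -0.01453397  0.16849236] [-3.13837466 -0.00578981  0.15506191] 4.0 [-0.34298827  0.39045581 -2.02667543]
```

View pics/c4.png

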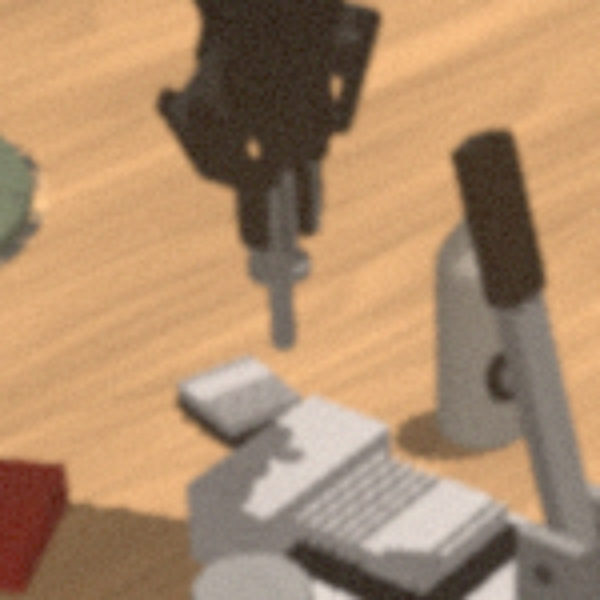

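The pin hangs upright in the fingers (collar at (280,265), shank tip at (283,345)), clear of the block; lever and bottle haven't moved.

```bash
python3 -m jog '[{"delta_pos":[-4,-25,0],"spin":0,"claw":1},{"delta_pos":[-10,-68,0],"spin":0,"claw":1},{"delta_pos":[-16,-112,0],"spin":0,"claw":1},{"delta_pos":[-23,-157,0],"spin":0,"claw":1},{"delta_pos":[-30,-202,0],"spin":0,"claw":1},{"delta_pos":[-36,-247,0],"spin":0,"claw":1},{"delta_pos":[-43,-292,0],"spin":0,"claw":1},{"delta_pos":[-48,-330,0],"spin":0,"claw":1}]'
python3 -m jog '[{"delta_pos":[0,-14,0],"spin":0,"claw":1},{"delta_pos":[0,-14,0],"spin":0,"claw":1},{"delta_pos":[0,-14,0],"spin":0,"claw":1}]'
python3 - <<'E'
from h import *
s=bot.observe();print(s['position'],s['tool_rot'],s['clock'],s['force'])
c=snap('scene','s3.png');t=snap('top','t3.png')
o=np.zeros((600,800,3),np.uint8);o[:,:500]=cv2.resize(c[230:350,60:160],None,fx=5,fy=5,interpolation=cv2.INTER_CUBIC)
o[:300,500:]=cv2.resize(t[260:360,445:545],None,fx=3,fy=3)
cv2.imwrite('pics/c5.png',np.clip(o*1.5,0,255).astype(np.uint8))
E
```

```text
clock: 4.85
position: [0.414, -0.3466, 0.1668]
tool_rot: [-3.137, -0.003, 0.154]
force: [0.7, 0.2, -1.8]
grip_width: 0.0186
clock: 5.15
position: [0.414, -0.3595, 0.166]
tool_rot: [-3.136, -0.002, 0.155]
force: [-0.4, 0.6, -2.0]
grip_width: 0.0184
[ 0.41398667 -0.35952466  0.16601397] [-3.13550501e+00 -2.22949606e-03  1.54580951e-01] 5.15 [-0.38985045  0.57657796 -1.95312224]
```

View pics/c5.png

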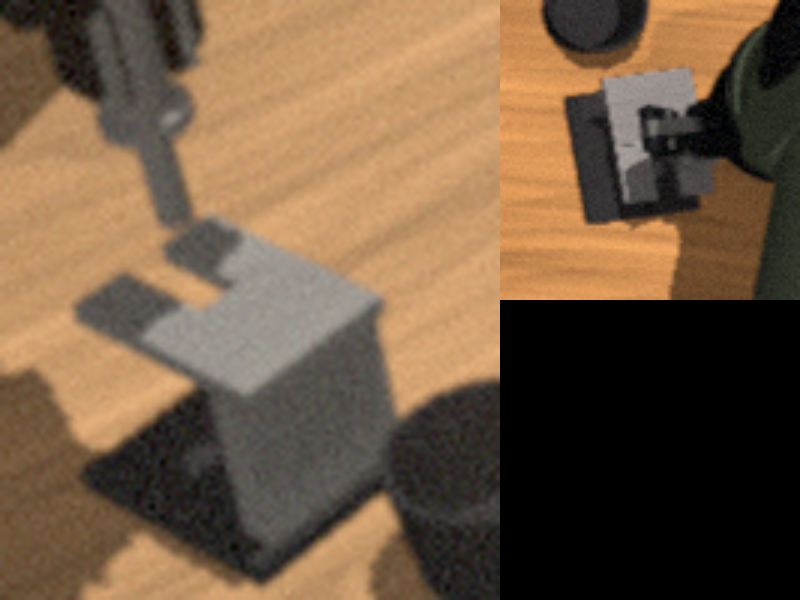

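The scene view shows the pin's collar at (145,115) and shank tip at (175,222), above and slightly behind the plate; the notch mouth is at (150,275) and its closed end at (222,300). I'll check the tilt and the relative offset numerically.

Run:
```python
from h import *
def C(x,y): return ((x+.5)/5-.5+60,(y+.5)/5-.5+230)
def I(uv): return np.round((np.array(uv)-[60,230]+.5)*5-.5,0)
T=np.array([.414,-.3595,.166]); P=T+[-.0025,-.0005,-.0177]
for z in (.051,0,-.02,-.042): print(z,I(proj('scene',P+[0,0,z])))
# scene-derived plate pose
cs=[(380,303),(245,393),(77,312),(212,217)]
W=np.array([onz('scene',C(*p),.08) for p in cs]);print(W)
L=np.array([(47,30),(47,-30),(-37,-30),(-37,30)])/1e3
th=.21;R=np.array([[np.cos(th),-np.sin(th)],[np.sin(th),np.cos(th)]]);
print('stand scene',(W[:,:2]-L@R.T), 'notch',(W[:,:2]-L@R.T).mean(0)+R@[-.008,0])
im=cv2.imread('pics/s3.png').astype(int).sum(2)//3
for r in (256,260,264,268,270,272,274): print(r,im[r,82:104])
```

```text
0.051 [[110.  -8.]]
0 [[144. 123.]]
-0.02 [[157. 173.]]
-0.042 [[171. 226.]]
[[ 0.4644017  -0.31856637  0.08      ]
 [ 0.47319242 -0.37350571  0.08      ]
 [ 0.39736041 -0.39223758  0.08      ]
 [ 0.38275896 -0.33465976  0.08      ]]
stand scene [[ 0.42468804 -0.35770491]
 [ 0.42097117 -0.3539624 ]
 [ 0.42729376 -0.35518364]
 [ 0.4251999  -0.35628767]] notch [ 0.41671397 -0.35745233]
256 [ 57  53  59  53  55  56  58  56  57  59  63  62  61  68  73  85  95  93
 102  97  96  99]
260 [ 94  95  91  87  80  74  62  63  60  63  57  57  61  83 103 104 105 104
 107 105 106 105]
264 [ 98 101 105 106 100  98  84  65  58  60  61  57  55  60  81  98 106 107
 104 103 102 102]
268 [ 97 101  96  98 103 106 102  87  70  60  62  60  59  54  57  76  98 101
 100  99 102 101]
270 [105 106 103 104 107 100 100  94  76  66  64  63  59  60  55  61  84 103
 102  99 106 100]
272 [105 101  98 103 105 103 101 104  93  72  62  64  61  57  53  59  75  96
 101 102 103 101]
274 [104  98 102 103 102 101  98  99  99  87  71  64  62  66  61  61  66  68
  68  61  67  79]
```

```bash
python3 -m jog '[{"delta_pos":[2,1.6,0],"spin":0,"claw":1},{"delta_pos":[2,1.6,-10],"spin":0,"claw":1},{"delta_pos":[2,1.6,-19],"spin":0,"claw":1},{"delta_pos":[2,1.6,-19],"spin":0,"claw":1},{"delta_pos":[2,1.6,-19],"spin":0,"claw":1}]'
python3 - <<'E'
from h import *
s=bot.observe();print(s['position'],s['clock'],s['force'])
c=snap('scene','s4.png');t=snap('top','t4.png')
o=np.zeros((600,800,3),np.uint8);o[:,:400]=cv2.resize(c[245:320,70:120],None,fx=8,fy=8,interpolation=cv2.INTER_CUBIC)
o[:480,400:]=cv2.resize(t[275:335,475:525],None,fx=8,fy=8,interpolation=cv2.INTER_CUBIC)
cv2.imwrite('pics/c6.png',np.clip(o*1.7,0,255).astype(np.uint8))
E
```

```text
clock: 5.75
position: [0.4163, -0.3573, 0.1471]
tool_rot: [-3.135, -0.002, 0.156]
force: [0.6, -0.5, -0.8]
grip_width: 0.0182
[ 0.41627125 -0.35731412  0.14707971] 5.75 [ 0.58096307 -0.52143036 -0.80039946]
```

View pics/c6.png

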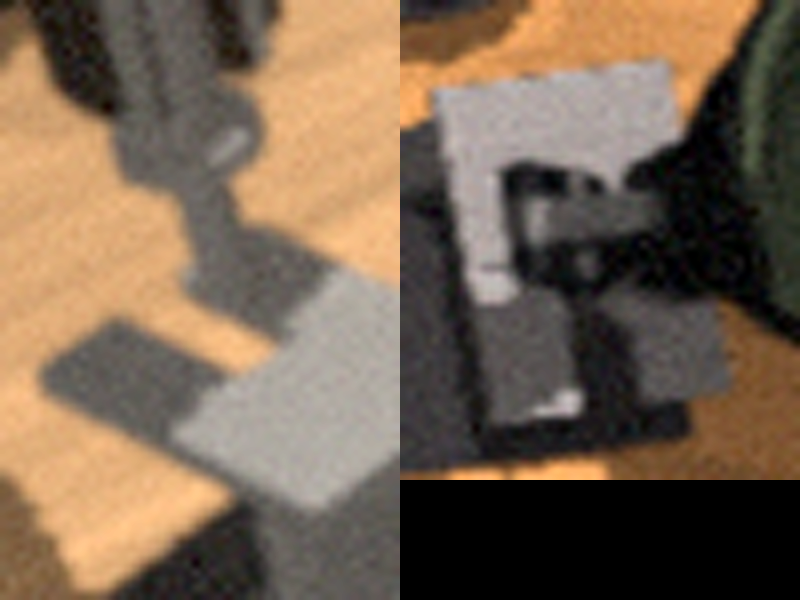

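Scene crop: collar at (190,140), shank reaching down to about (215,275) next to the far prong, near prong corner (42,378), notch mouth about (150,300). I'll overlay the expected points.

Run:
```python
from h import *
def I(uv): return np.round((np.array(uv)-[70,245]+.5)*8-.5,0).tolist()
th=.21;R=np.array([[np.cos(th),-np.sin(th)],[np.sin(th),np.cos(th)]])
N=np.array([.4131,-.3592]); 
def st(x,y,z=.08): return np.r_[R@(np.array([x+8,y])/1e3)+N,z]
for n,p in dict(nearcorner=(-37,-30),farcorner=(-37,30),m_near=(-37,-8),m_far=(-37,8),c_near=(1,-8),c_far=(1,8),park=(-8,0)).items(): print(n,I(proj('scene',st(*p))),I(proj('scene',st(*p,.072))))
T=np.array([.4163,-.3573,.1471])
for d in (0,-.0025):
  P=T+np.array([.988,.154,0])*d
  for z in(-.0177,-.0397,-.0597): print(d,z,I(proj('scene',P+[0,0,z])))
im=cv2.imread('pics/s4.png').astype(int)
for r in range(266,288,2): print(r,im[r,84:112].sum(1)//3)
```

```text
nearcorner [[18.0, 371.0]] [[27.0, 400.0]]
farcorner [[244.0, 221.0]] [[252.0, 250.0]]
m_near [[103.0, 315.0]] [[111.0, 344.0]]
m_far [[163.0, 275.0]] [[171.0, 304.0]]
c_near [[226.0, 378.0]] [[234.0, 407.0]]
c_far [[286.0, 336.0]] [[293.0, 366.0]]
park [[227.0, 342.0]] [[234.0, 371.0]]
0 -0.0177 [[194.0, 157.0]]
0 -0.0397 [[216.0, 242.0]]
0 -0.0597 [[236.0, 317.0]]
-0.0025 -0.0177 [[186.0, 152.0]]
-0.0025 -0.0397 [[208.0, 237.0]]
-0.0025 -0.0597 [[228.0, 313.0]]
266 [ 85  66  60  56  56  58  59  57  60  61  62  59  54  58  62  72  87  93
  99 100 103 103 100 103  99 100 102 105]
268 [ 98  91  86  86  75  69  67  62  61  62  59  60  60  53  65  88 100 102
 100 106 101 102 104 101 102 104 105 107]
270 [101 109 104 102 101 100  97  85  72  61  60  58  54  59  55  67  94 101
 102 102 105 106 101 102 103  98  96  99]
272 [102 100  97 101 100 105 103  97  84  66  59  57  60  59  50  58  79  86
  90  91  96  97 100  97  92  91  96 101]
274 [100 103  96 100  97  96  98 101  88  73  62  61  61  61  54  52  52  54
  56  64  65  68  78  85  94 102 107 107]
276 [102  97  99  97 100 102 104 104  99  86  69  59  65  59  59  55  51  52
  53  52  56  53  55  63  65  78  91 101]
278 [100 101 104 101 103 102 103  98  94  86  75  60  60  59  59  54  58  55
  54  55  52  57  57  52  56  50  65  73]
280 [102 100 102 103  95  97  98  97  84  76  64  65  58  57  61  55  55  51
  55  55  55  54  55  53  55  67  81  96]
282 [ 99 100 101  97 101  97 101 100  95  85  71  63  62  62  57  60  58  47
  54  59  56  54  58  68  78  90  99 102]
284 [ 80  83  85  95  95 102 107 108 106 105 105  97  88  83  76  68  56  59
  58  55  60  67  79  89  98 101  95  97]
286 [ 54  55  59  70  77  87  95 100 105 102 104 109 108 111 111 106  93  85
  75  64  62  69  78  91  97 101 100  99]
```

```bash
python3 -m jog '[{"delta_pos":[0,0,-5],"spin":0,"claw":1},{"delta_pos":[0,0,-8],"spin":0,"claw":1},{"delta_pos":[0,0,-11],"spin":0,"claw":1},{"delta_pos":[0,0,-12],"spin":0,"claw":1},{"delta_pos":[0,0,-12],"spin":0,"claw":1}]'
```

```text
clock: 6.35
position: [0.4164, -0.3575, 0.1354]
tool_rot: [-3.136, -0.003, 0.156]
force: [-0.5, -0.3, -0.2]
grip_width: 0.0185
```

```bash
python3 -m jog '[{"delta_pos":[0,0,-6],"spin":0,"claw":1},{"delta_pos":[0,0,-12],"spin":0,"claw":1},{"delta_pos":[0,0,-18],"spin":0,"claw":1},{"delta_pos":[0,0,-24],"spin":0,"claw":1},{"delta_pos":[0,0,-24],"spin":0,"claw":1}]'
```

```text
clock: 6.85
position: [0.416, -0.3572, 0.1104]
tool_rot: [-3.135, -0.002, 0.156]
force: [0.7, 1.0, -0.4]
grip_width: 0.019
```

```bash
python3 -m jog '[{"delta_pos":[0,0,-5],"spin":0,"claw":1},{"delta_pos":[0,0,-9],"spin":0,"claw":1},{"delta_pos":[0,0,-11],"spin":0,"claw":1},{"delta_pos":[0,0,-11.5],"spin":0,"claw":1},{"delta_pos":[0,0,-11.5],"spin":0,"claw":1}]'
python3 - <<'E'
from h import *
c=snap('scene','s5.png');print(bot.observe()['force'])
cv2.imwrite('pics/c7.png',np.clip(cv2.resize(c[255:335,65:145],None,fx=6,fy=6,interpolation=cv2.INTER_CUBIC)*1.7,0,255).astype(np.uint8))
E
```

```text
clock: 7.35
position: [0.4161, -0.3572, 0.0989]
tool_rot: [-3.135, -0.002, 0.156]
force: [-0.4, 0.8, -1.4]
grip_width: 0.0184
[ 0.00675723  0.09144065 -0.15983406]
```

View pics/c7.png

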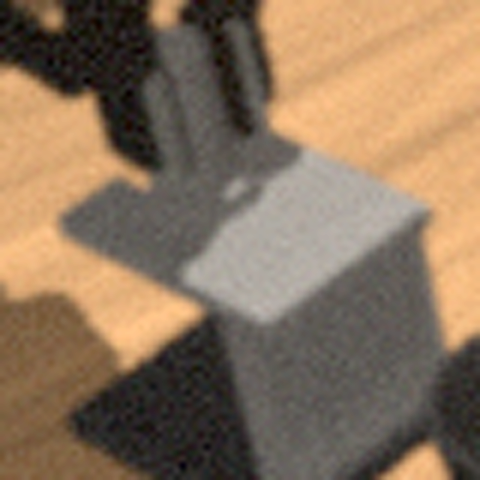

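The collar sits down over the notch (glint at (240,188)), and the plate shows no gap to it. Lowering the last millimetre or so until contact, then releasing.

```bash
python3 -m jog '[{"delta_pos":[0,0,-0.8],"spin":0,"claw":1},{"delta_pos":[0,0,-1.5],"spin":0,"claw":1},{"delta_pos":[0,0,-1.5],"spin":0,"claw":1}]'
```

```text
clock: 7.7
position: [0.4162, -0.3573, 0.0978]
tool_rot: [-3.135, -0.002, 0.156]
force: [-1.1, 1.2, 4.2]
grip_width: 0.0185
```

Contact (+4 N). Release gently.

```bash
python3 -m jog '[{"delta_pos":[0,0,0],"spin":0,"claw":0.7},{"delta_pos":[0,0,0],"spin":0,"claw":0.5},{"delta_pos":[0,0,0],"spin":0,"claw":0.3},{"delta_pos":[0,0,0],"spin":0,"claw":0.2},{"delta_pos":[0,0,0],"spin":0,"claw":0.2}]'
python3 -m jog '[{"delta_pos":[0,0,15],"spin":0,"claw":0.2},{"delta_pos":[0,0,45],"spin":0,"claw":0.2},{"delta_pos":[0,0,90],"spin":0,"claw":0.2},{"delta_pos":[0,0,135],"spin":0,"claw":0.2},{"delta_pos":[20,30,180],"spin":0,"claw":0.6},{"delta_pos":[50,60,220],"spin":0,"claw":1},{"delta_pos":[80,95,225],"spin":0,"claw":1},{"delta_pos":[110,130,225],"spin":0,"claw":1}]'
```

```text
clock: 8.2
position: [0.4162, -0.3573, 0.0978]
tool_rot: [-3.135, -0.002, 0.156]
force: [0.5, -0.3, 0.4]
grip_width: 0.0687
clock: 9.0
position: [0.524, -0.2308, 0.325]
tool_rot: [-3.138, -0.005, 0.154]
force: [-0.2, 0.3, 1.3]
grip_width: 0.0101
```

```bash
python3 -m jog '[{"delta_pos":[18,38,0],"spin":0,"claw":1},{"delta_pos":[37,77,0],"spin":0,"claw":1},{"delta_pos":[56,116,0],"spin":0,"claw":1},{"delta_pos":[75,156,0],"spin":0,"claw":1},{"delta_pos":[94,196,0],"spin":0,"claw":1},{"delta_pos":[112,232,0],"spin":0,"claw":1},{"delta_pos":[116,241,0],"spin":0,"claw":1},{"delta_pos":[116,241,0],"spin":0,"claw":1}]'
python3 - <<'E'
from h import *
s=bot.observe();print(s['position'],s['tool_rot'],s['clock'])
c=snap('scene','s6.png');t=snap('top','t6.png')
o=np.zeros((600,800,3),np.uint8)
o[:,:450]=cv2.resize(c[100:300,230:380],None,fx=3,fy=3)
o[:300,450:]=cv2.resize(t[265:350,450:550],(350,300),interpolation=cv2.INTER_CUBIC)
o[300:,450:]=cv2.resize(c[255:340,70:170],(350,300),interpolation=cv2.INTER_CUBIC)
cv2.imwrite('pics/c8.png',np.clip(o*1.6,0,255).astype(np.uint8))
E
```

```text
clock: 9.8
position: [0.6402, 0.0121, 0.3245]
tool_rot: [-3.137, -0.004, 0.157]
force: [-1.4, -1.1, 0.4]
grip_width: -0.0
[0.64017303 0.01210708 0.32452166] [-3.13689995 -0.00443354  0.15704841] 9.8
```

View pics/c8.png

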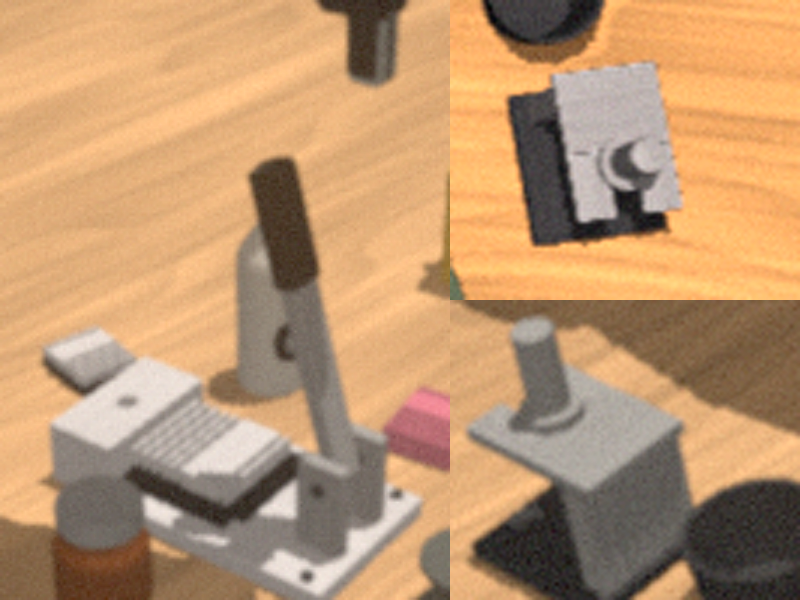

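The top view shows the pin hanging in the notch near its closed end, and the scene view shows it upright with its collar flat on the plate. The bore is empty and the lever is untouched. I'll lower the closed fingers behind the lever.

```bash
python3 -m jog '[{"delta_pos":[0,-1,-40],"spin":0,"claw":1},{"delta_pos":[0,-1,-80],"spin":0,"claw":1},{"delta_pos":[0,-1,-101],"spin":0,"claw":1},{"delta_pos":[0,-1,-101],"spin":0,"claw":1},{"delta_pos":[-15,-2,-101],"spin":0,"claw":1},{"delta_pos":[-25,-4,-101],"spin":0,"claw":1},{"delta_pos":[-36,-5,-101],"spin":0,"claw":1},{"delta_pos":[-36,-5,-101],"spin":0,"claw":1}]'
```

```text
clock: 10.7
position: [0.6032, 0.003, 0.2255]
tool_rot: [-3.139, -0.006, 0.152]
force: [0.3, -0.2, 1.0]
grip_width: -0.0
```

```bash
python3 -m jog '[{"delta_pos":[-15,3,-6],"spin":0,"claw":1},{"delta_pos":[-30,1,-12],"spin":0,"claw":1},{"delta_pos":[-45,-2,-20],"spin":0,"claw":1},{"delta_pos":[-58,-5,-29],"spin":0,"claw":1},{"delta_pos":[-71,-7,-39],"spin":0,"claw":1},{"delta_pos":[-83,-9,-50],"spin":0,"claw":1},{"delta_pos":[-94,-10,-63],"spin":0,"claw":1},{"delta_pos":[-94,-10,-63],"spin":0,"claw":1}]'
```

```text
clock: 11.5
position: [0.5085, -0.0077, 0.1623]
tool_rot: [-3.14, -0.005, 0.152]
force: [0.3, -0.3, 0.4]
grip_width: 0.0001
```

```bash
python3 -m jog '[{"delta_pos":[-8,-1,-13],"spin":0,"claw":1},{"delta_pos":[-16,-2,-28],"spin":0,"claw":1}]'
python3 - <<'E'
from h import *
s=bot.observe();print(s['position'],s['force'],s['moment'])
c=snap('scene','s7.png')
m=((c.max(2)<50)).astype(np.uint8)
n,l,st,ce=cv2.connectedComponentsWithStats(m[130:300,220:370])
for i in range(1,n):
    if st[i,4]>60: print(st[i]+[220,130,0,0,0],ce[i]+[220,130])
H=np.array([.6282,.0112])
for th in(.4,.5,.6,1.3):
    for r in(.16,.2): print(th,r,proj('scene',np.r_[H+r*np.cos(th)*np.array([-.988,-.155]),.062+r*np.sin(th)]))
E
```

```text
clock: 11.7
position: [0.4941, -0.0098, 0.1354]
tool_rot: [-3.14, -0.008, 0.151]
force: [1.6, 0.0, 1.5]
grip_width: -0.0001
[ 0.49410524 -0.00984414  0.13541983] [1.64440205 0.00657951 1.50093163] [-0.32511824 -0.28174492  0.00107978]
[ 256  130   51   87 2380] [280.55798319 164.09747899]
[317 155   9   9  74] [320.94594595 158.97297297]
[273 252  56  23 361] [301.5900277  264.13573407]
0.4 0.16 [[278.40217186 203.19079321]]
0.4 0.2 [[263.07375472 190.29134891]]
0.5 0.16 [[281.05842419 197.77649266]]
0.5 0.2 [[266.18241095 183.39640142]]
0.6 0.16 [[284.37389084 192.83354726]]
0.6 0.2 [[270.12048551 177.04676167]]
1.3 0.16 [[324.09062132 176.36998832]]
1.3 0.2 [[319.19623027 154.60543774]]
```

Run:
```python
from h import *
c=cv2.imread('pics/s7.png')
cv2.imwrite('pics/c9.png',np.clip(cv2.resize(c[110:310,220:400],None,fx=3,fy=3)*1.6,0,255).astype(np.uint8))
```

```text
(no output)
```

View pics/c9.png

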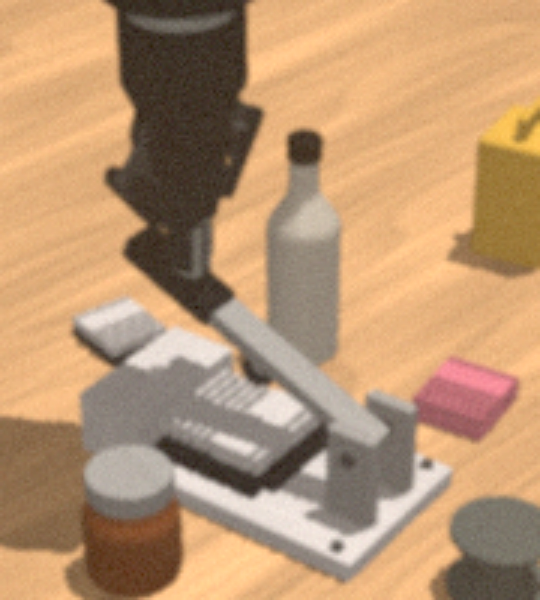

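The lever is following: it sits at about 0.4 rad, fingertips on the black grip at (200,270), with the bottle, jar and module undisturbed. Continuing down.

```bash
python3 -m jog '[{"delta_pos":[-8,-1,-17],"spin":0,"claw":1},{"delta_pos":[-13,-2,-32],"spin":0,"claw":1},{"delta_pos":[-16,-2.5,-48],"spin":0,"claw":1},{"delta_pos":[-18,-3,-58],"spin":0,"claw":1},{"delta_pos":[-18,-3,-62],"spin":0,"claw":1},{"delta_pos":[-18,-3,-62],"spin":0,"claw":1}]'
```

```text
clock: 12.35
position: [0.4744, -0.0132, 0.0714]
tool_rot: [-3.14, -0.004, 0.151]
force: [0.6, 0.4, 0.1]
grip_width: 0.0004
```

```bash
python3 -m jog '[{"delta_pos":[0,0,-1],"spin":0,"claw":1},{"delta_pos":[0,0,-2],"spin":0,"claw":1},{"delta_pos":[0,0,-2],"spin":0,"claw":1}]'
```

```text
clock: 12.65
position: [0.4749, -0.0132, 0.0707]
tool_rot: [-3.141, -0.005, 0.151]
force: [-7.5, -0.5, 26.6]
grip_width: -0.0002
```

The stop is reached (27 N, z = 0.0707 m, with 0.071 expected). Retreating straight up.

```bash
python3 -m jog '[{"delta_pos":[0,0,10],"spin":0,"claw":1},{"delta_pos":[0,0,40],"spin":0,"claw":1},{"delta_pos":[0,0,85],"spin":0,"claw":1},{"delta_pos":[0,0,130],"spin":0,"claw":1},{"delta_pos":[0,-25,170],"spin":0,"claw":1},{"delta_pos":[0,-65,190],"spin":0,"claw":1},{"delta_pos":[0,-110,190],"spin":0,"claw":1},{"delta_pos":[0,-150,190],"spin":0,"claw":1}]'
python3 -m jog '[{"delta_pos":[-10,-20,0],"spin":0,"claw":1},{"delta_pos":[-10,-20,0],"spin":0,"claw":1},{"delta_pos":[-10,-20,0],"spin":0,"claw":1}]'
python3 - <<'E'
from h import *
c=snap('scene','s8.png');t=snap('top','t8.png')
o=np.zeros((600,800,3),np.uint8)
o[:,:480]=cv2.resize(c[140:340,220:380],None,fx=3,fy=3)
o[:300,480:]=cv2.resize(c[225:345,50:178],(320,300))
o[300:,480:]=cv2.resize(t[110:350,225:540],(320,240+60))
cv2.imwrite('pics/c10.png',np.clip(o*1.6,0,255).astype(np.uint8))
E
```

```text
clock: 13.45
position: [0.4751, -0.1654, 0.2624]
tool_rot: [3.141, -0.007, 0.151]
force: [0.9, 1.4, -0.4]
grip_width: -0.0003
clock: 13.75
position: [0.4651, -0.1853, 0.2629]
tool_rot: [3.141, -0.008, 0.15]
force: [0.2, 0.4, 0.7]
grip_width: -0.0003
```

View pics/c10.png

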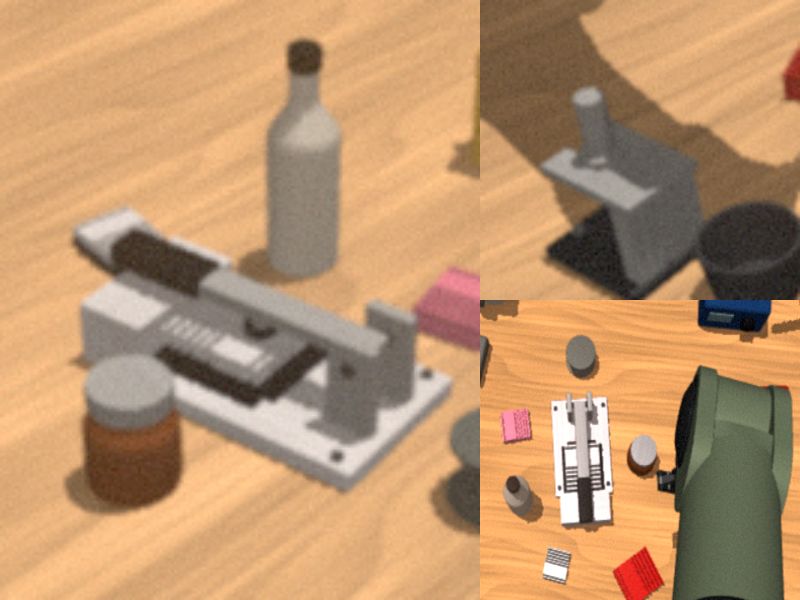

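The lever lies level above the module (grip at (165,265)), the pin hangs in the notch (590,130), and the bottle, jar, spool and pot stand where they were. Handing in.

```bash
python3 -c "
from workcell import bot
print(bot.job_done(), bot.observe()['clock'])"
```

```text
the job is handed in; nothing more can be done
the job is handed in; nothing more can be done
```

The job is done and handed in at about 14 s on the robot clock, well under the 61 s limit. I drew the pin out of its bore, parked it in the stand's notch, and swung the lever down until it met its stop.

**Pin:** The pictures after release show it upright, with its collar flat on the plate near the notch's closed end. I did not measure its exact final position.

**Lever:** It stopped with the fingertips at z = 0.0707 m, against 0.071 m expected when fully shut. I pressed it there with about 27 N. The last picture shows it lying level above the module.

**Other things:** The module is in its nest, and the bottle, jar, spool and pot look unmoved by eye in that picture. The case looked unmoved in the picture taken while the lever was coming down. I did not check the meter and screwdriver again. The arm ended clear of everything.

**Disagreement:** The two cameras placed the notch about 4 mm apart. I combined both views for the insertion, and the shank went in with almost no side force.

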